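# Spot-check the drying pot, then crack its stuck lid and hold it ajar

## Robot

A 6-joint arm with a two-finger parallel gripper is mounted at the origin on a cart in front of the work surface, level with it; the furniture and walls round the work are solid. World frame = base frame: x ahead of the robot, y to its left, z up, the work surface at z = 0. Lengths are in m, angles in degrees, forces in N, time in s.
With the tool pointing down it reaches from about 0.25 to 0.775 m from the base axis. Payload 8.9 kg.
Tool frame: the origin (TCP) lies on the centre line of the jaws, within the pads' length; the fingertips stand 8 mm ahead of it and the grasp point (between the pads) lies 11 mm behind it (bot.tip_reach is the distance from the TCP to the fingertips, in m); z points along the fingers, y is the line along which they close (so a half turn about z gives the same grasp; the last joint's range is limited). The gripper opens to 85 mm and grips with 20 to 120 N. Pads are 22 mm wide; open, the fingers measure 114 mm over their backs; the gripper's body (76 mm by 85 mm) begins 54 mm behind the grasp point. The pads swing forward as they close: fully open they stand 13 mm farther back than shut.
Start: joints at [59.57, 16.656, -8.789, 64.555, 0, 82.019], TCP at [0.2, 0.485, 0.239] pointing down, gripper open.
Joint ranges: [-144.48, 144.48], [-52.06, 99.96], [-74.48, 78.29], [-112.23, 115.85], [-86.99, 84.42], [-180, 180]. Speed limits (degrees/s): [127.2, 127.2, 159.86, 180, 180, 180].

## Interface

Orientations are given as a 3x3 rotation matrix whose columns are the frame's x, y, z axes.
In Python, from bench import bot, effector, planner, cams, workorder gives the robot as it stands. Calls block until the motion is done:
- bot.movep(position, orientation): joint-space move of the TCP to a pose.
- bot.move_linear(position, rate=0.15, orientation=None): straight line of the TCP; orientation=None keeps the orientation; rate is the mean speed in m/s.
- bot.movej(angles): joint-space move.
- effector.gripper_to(opening): finger opening in m; the grip force is fixed at half the most; returns when the fingers have stopped.
- bot.dwell(seconds).
- planner.inverse_kinematics(position, orientation): joint angles nearest the present ones, or None.
- cams.grab_frame(name): name is "scene" or "side" or "wrist"; returns a dict with "frame" (420x560x3 uint8, blue, green, red), "K" (3x3 intrinsics, pixels), "D" ([k1, k2, p1, p2, k3] as OpenCV has them; the pictures are not rectified), "rvec" (rotation vector, rad) and "tvec" (3), from world to camera coordinates, as OpenCV has them; the wrist camera has in their place "hand_eye" (4x4, takes a point from camera to tool coordinates, whose origin is the TCP and whose axes are the flange's). Camera axes: x right, y down, z forward; pixel columns grow to the right and rows downward; lengths in m; the calibration is good to about 2 mm. A picture is of the moment at which its call begins: read the wrist's pose just before it. There is no depth.
A pose or a line that the arm cannot do raises bot.MotionError and nothing moves.
- workorder.job_done(): hands the job in; it is judged then, once.
Trained networks look in a picture, given as the dict that the camera call returned (one of the last four; its "shot" number tells which), for a name from the list of things; names that differ only in an ending like _2 or _b are one class to them, and where a whole thing is asked for, a point or a joint stands for the part that bears it (a point fixed in the world has none). Each returns a list of dicts, best first, with "confidence" (0 to 1); they miss things now and then, are a little off and sometimes report something else, mostly with a low value. They report only what shows in the picture. A call takes as long as a camera call. They do not tell look-alikes from the thing itself.
- cams.find_in(picture, thing): "centre" ([column, row] in pixels, amid what is visible of it).
Readings, each from a call of its own:
- bot.read_time_s(): time.
- bot.read_joint_pos(): joint angles.
- bot.read_joint_vel(): joint speeds.
- bot.read_joint_efforts(): joint torques, N m.
- bot.read_tool_pos(): TCP position.
- bot.read_orientation(): TCP orientation.
- bot.read_contact_force(): force on the tool from outside, world axes, zero at the start.
- bot.read_torque(): the same for the moment, N m.
- bot.read_opening(): finger opening in m.
- bot.read_grip_force(): force on a finger pad.
Only numpy, scipy, OpenCV 4.12 (cv2) and the standard library are available. Lean on these libraries where they do the work, as an engineer would, in place of code of your own. Each camera call takes 0.05 s, during which the arm holds its last target. There are 200 camera calls.

## Task

Before the drying pot is opened its wall has to be checked: pick up the stick-shaped infrared thermometer, point its nose square at the matt black disc on the pot's wall from about 8 cm away and hold it still there for about two seconds, then lay it flat on the bench again. Then take the pot's lid by its handle, pull until the lid breaks free of its stuck gasket, and hold it ajar with a gap of about 3 cm at the front so that the damp can escape: do not let it fly open, and finish while still holding it there by the handle. Leave the other things on the bench where they are.

Things in the scene. Friction and masses are not known exactly. Their poses are not given: they have to be found in the camera images.
- lid (a joint): hinge angle of the pot's round aluminium lid (168 mm across), rad: 0 shut, growing as its front rises. A rubber lip bites over a bead under the lid: it takes about 18 N up at the handle to break it free; the pull then falls off, at 0.05 to 0.09 the lip lets go with a small pop, and above that only its weight (3 N at the handle) is left. Let go, it sinks to 0.09. Front gap: 176 mm times this angle
- lid_handle (a point): middle of the lid's handle: a round level bar, wooden sleeve 13 mm thick and 66 mm long, on two thin posts 84 mm apart like a loop standing up from the lid near its front; shut, it is 183 mm above the bench with 35 mm free below the bar, 137 mm in front of the hinge pin and 50 mm above it. The point's y axis runs along the bar; its x axis points back to the hinge and turns down as the lid opens
- lid_hinge (a point): middle of the lid's hinge pin at the back of the pot, 133 mm above the bench; the pin runs along the point's y axis, and the pot's front is on the point's -x side
- pot_axis (a point): point inside the pot on its upright centre line, level with the black disc's centre (78 mm above the bench). Round steel drying pot, 160 mm across, 130 mm tall, on a 172 mm grey base with a black knob in front; fixed to the bench. The point's -x axis points to the pot's front, where the lid handle is
- spot (a point): centre of the matt black disc, 40 mm across, stuck on the outside of the pot's wall; 81 mm from the pot's centre line, so that the line from pot_axis to this point is the disc's outward normal (level)
- thermo_mid (a point): infrared thermometer, centre of its body half-way up (15 mm above the bench as it lies). Grey plastic stick, 120 g: flat-sided body 34 mm wide, 30 mm high, from 60 mm behind this point to 50 mm ahead of it, then a black round nose 25 mm thick. x axis: out of the nose along its line of sight; z: up out of the top with its small display. Grip it here across the 34 mm width
- thermo_nose (a point): tip of the thermometer's nose, 79 mm ahead of thermo_mid on the same axes; it looks straight along its x axis
- thermo: the same thermometer, origin at the middle of its underside, below thermo_mid; axes as there
- hammer: ball-peen hammer with a wooden handle, 320 mm long, lying on the bench; not part of the job, leave it alone. Origin at the centre of its underside
- punch_2: dark dapping punch, 95 mm long, 13 mm thick, lying on the bench; not part of the job, leave it alone. Origin at the centre of its underside
- screwdriver: yellow-handled slotted screwdriver, 206 mm long, lying on the bench; not part of the job, leave it alone. Origin at the centre of its underside
- flat_file: file with a wooden handle, 271 mm long, lying on the bench; not part of the job, leave it alone. Origin at the centre of its underside
- vee_block: small steel vee block, 44 x 48 x 34 mm; not part of the job, leave it alone. Origin at the centre of its underside
- c_clamp: small C clamp lying flat, 125 x 77 x 14 mm; not part of the job, leave it alone. Origin at the centre of its underside
Things that resemble listed ones, but are neither listed nor needed, are in the scene too. What is meant by the thermo is not red, and is the larger of those in its own colour.

How it is judged:
By the outcome, as a careful person would: the job done as asked, in the order asked, and still so for the second after the job is handed in, while the arm keeps its last pose, push and grip.
It also fails if it takes over 59 s, if anything falls off the work surface, if the arm or the gripper's body presses on something with over 40 N, if the wrist force passes 120 N, or if a joint passes its speed limit or range.

## Working session

There is one attempt and no reset: what is moved stays moved. The work goes in short steps, each a Python script; the robot and the scene stay as the last script left them, time stands still between calls to the robot, and variables do not carry over. Pictures are saved under pics/ and viewed, at most 10 in all, crops included, and the job is handed in when it is done.

```bash
mkdir -p pics; ls; python3 - <<'E'
from bench import bot, effector, planner, cams, workorder
import cv2, numpy as np
for n in ["scene","side"]:
    f=cams.grab_frame(n); cv2.imwrite(f"pics/{n}0.png",f["frame"])
    R=cv2.Rodrigues(np.array(f["rvec"]))[0]; print(n,f["K"],f["D"],"pos",(-R.T@np.array(f["tvec"]).ravel()).round(3),"fwd",R[2].round(2))
    for t in ["thermo","thermo_mid","thermo_nose","lid_handle","spot","pot_axis","lid_hinge"]:
        try: print(n,t,[(np.round(d["centre"]).tolist(),round(d["confidence"],2)) for d in cams.find_in(f,t)])
        except Exception as e: print(t,e)
f=cams.grab_frame("wrist");cv2.imwrite("pics/wrist0.png",f["frame"]);print(f["hand_eye"])
print(bot.read_time_s(),bot.tip_reach)
E
```

```text
pics
scene [[538.40195733   0.         284.82695682]
 [  0.         538.40195733 211.44600224]
 [  0.           0.           1.        ]] [0.06669984 0.         0.         0.         0.        ] pos [-0.436 -0.662  1.296] fwd [ 0.61  0.4  -0.69]
scene thermo [([301.0, 270.0], 0.76), ([329.0, 251.0], 0.71), ([230.0, 262.0], 0.65), ([244.0, 204.0], 0.27)]
scene thermo_mid [([333.0, 251.0], 0.62), ([301.0, 270.0], 0.6), ([232.0, 263.0], 0.5)]
scene thermo_nose [([301.0, 269.0], 0.88), ([231.0, 262.0], 0.65), ([330.0, 254.0], 0.62), ([246.0, 188.0], 0.25)]
scene lid_handle [([248.0, 188.0], 0.92)]
scene spot [([249.0, 203.0], 0.83)]
scene pot_axis [([244.0, 204.0], 0.62), ([306.0, 228.0], 0.26)]
scene lid_hinge [([245.0, 203.0], 0.65)]
side [[418.7524807    0.         286.67943087]
 [  0.         418.7524807  203.76915126]
 [  0.           0.           1.        ]] [0.02774199 0.         0.         0.         0.        ] pos [ 0.047 -0.773  0.933] fwd [ 0.44  0.63 -0.64]
side thermo [([289.0, 261.0], 0.87), ([331.0, 258.0], 0.74), ([218.0, 243.0], 0.72)]
side thermo_mid [([287.0, 266.0], 0.94), ([329.0, 256.0], 0.78), ([224.0, 245.0], 0.56), ([262.0, 190.0], 0.16)]
side thermo_nose [([285.0, 264.0], 0.95), ([219.0, 244.0], 0.74), ([329.0, 258.0], 0.61)]
side lid_handle [([263.0, 175.0], 0.66)]
side spot [([259.0, 188.0], 0.75)]
side pot_axis [([262.0, 188.0], 0.93)]
side lid_hinge [([261.0, 187.0], 0.71)]
[[ 3.47279613e-04 -9.49681629e-01 -3.13216670e-01  8.07588710e-02]
 [ 9.99999852e-01  4.60823542e-04 -2.88477911e-04  8.79264876e-05]
 [ 4.18299788e-04 -3.13216523e-01  9.49681649e-01 -1.34947865e-01]
 [ 0.00000000e+00  0.00000000e+00  0.00000000e+00  1.00000000e+00]]
0.85 0.008
```

```bash
python3 - <<'E'
import cv2
a=cv2.imread("pics/scene0.png")[150:330,150:410]; cv2.imwrite("pics/sceneb.png",cv2.resize(a,None,fx=3,fy=3,interpolation=cv2.INTER_CUBIC))
a=cv2.imread("pics/side0.png")[130:310,160:420]; cv2.imwrite("pics/sideb.png",cv2.resize(a,None,fx=3,fy=3,interpolation=cv2.INTER_CUBIC))
E
```

```text
(no output)
```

View pics/sceneb.png

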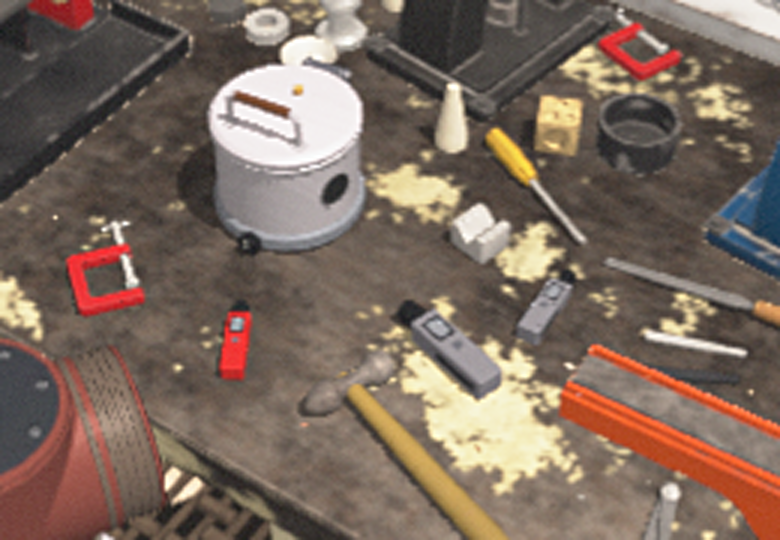

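View pics/sideb.png

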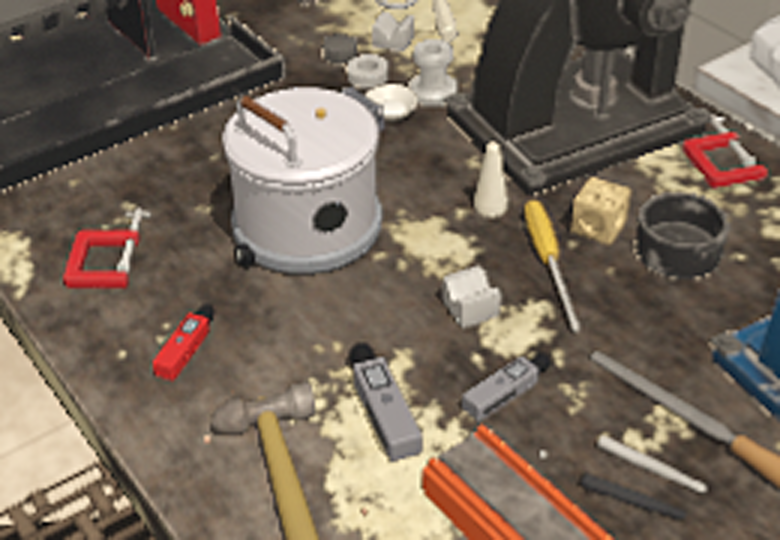

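The large grey stick is the thermo: scene (301,270), side (289,261). The look-alikes are the smaller grey one at scene (329,251) and the red one at (230,262). The handle is at scene (237,185), the disc at (262,213) and the knob at (233,231). Next I triangulate.

```bash
cat > h.py <<'E'
from bench import bot, effector, planner, cams, workorder
import cv2, numpy as np
def ray(f,px,pose=None):
    n=np.append(cv2.undistortPoints(np.array([[px]],float),np.array(f["K"]),np.array(f["D"]))[0,0],1)
    if "hand_eye" in f:
        p,R=pose; H=np.array(f["hand_eye"]); o=np.array(p)+np.array(R)@H[:3,3]; d=np.array(R)@H[:3,:3]@n
    else:
        R=cv2.Rodrigues(np.array(f["rvec"]))[0]; o=-R.T@np.array(f["tvec"]).ravel(); d=R.T@n
    return o,d/np.linalg.norm(d)
def tri(rays):
    A=sum(np.eye(3)-np.outer(d,d) for o,d in rays); b=sum((np.eye(3)-np.outer(d,d))@o for o,d in rays)
    p=np.linalg.solve(A,b); return p,max(np.linalg.norm((np.eye(3)-np.outer(d,d))@(p-o)) for o,d in rays)
def atz(r,z):
    o,d=r; return o+d*(z-o[2])/d[2]
def proj(f,P,pose=None):
    P=np.array(P,float).reshape(-1,3)
    if "hand_eye" in f:
        p,R=pose; H=np.array(f["hand_eye"]); Rc=np.array(R)@H[:3,:3]; o=np.array(p)+np.array(R)@H[:3,3]
        rv=cv2.Rodrigues(Rc.T)[0]; tv=-Rc.T@o
    else: rv,tv=np.array(f["rvec"]),np.array(f["tvec"])
    return cv2.projectPoints(P,rv,tv,np.array(f["K"]),np.array(f["D"]))[0][:,0]
def down(yaw):  # tool z down, tool y (closing line) at heading yaw (rad)
    y=np.array([np.cos(yaw),np.sin(yaw),0]); z=np.array([0,0,-1.]); return np.column_stack([np.cross(y,z),y,z])
E
python3 - <<'E'
from h import *
S=cams.grab_frame("scene");T=cams.grab_frame("side")
c=lambda u,v,o:((u+.5)/3-.5+o[0],(v+.5)/3-.5+o[1])
pts={"nose":((410,312),(360,353)),"tailtop":((487,373),(404,437)),"spot":((335,188),(330,216)),"handle":((263,104),(263,112)),"knob":((248,242),(244,255)),"lidbutton":((298,90),(321,113))}
for k,(a,b) in pts.items():
    ra=ray(S,c(*a,(150,150)));rb=ray(T,c(*b,(160,130)))
    p,e=tri([ra,rb]);print(k,p.round(4),round(e,4))
    if k in("nose","tailtop"): print("  atz",atz(ra,.015 if k=="nose" else .03).round(4),atz(rb,.015 if k=="nose" else .03).round(4))
for n,(a,b) in {"handle ends":((236,95),(288,112)),}.items():
    print([atz(ray(S,c(*q,(150,150))),.183).round(4) for q in (a,b)],[atz(ray(T,c(*q,(160,130))),.183).round(4) for q in ((244,99),(285,126))])
E
```

```text
nose [ 0.528  -0.0328  0.0226] 0.0003
  atz [ 0.5334 -0.0293  0.015 ] [ 0.5324 -0.0262  0.015 ]
tailtop [ 0.499  -0.1467  0.0253] 0.0016
  atz [ 0.4972 -0.1475  0.03  ] [ 0.4952 -0.1515  0.03  ]
spot [0.5903 0.1085 0.0778] 0.0006
handle [0.5586 0.176  0.1886] 0.0003
knob [0.5178 0.1769 0.0139] 0.0015
lidbutton [0.6384 0.1916 0.1448] 0.0006
[array([0.5595, 0.213 , 0.183 ]), array([0.5687, 0.1509, 0.183 ])] [array([0.5587, 0.2154, 0.183 ]), array([0.5669, 0.1475, 0.183 ])]
```

```bash
python3 - <<'E'
from h import *
S=cams.grab_frame("scene")
c=lambda u,v,o:((u+.5)/3-.5+o[0],(v+.5)/3-.5+o[1])
for q in [(392,365),(312,405),(345,390),(490,535)]: print("hammer",atz(ray(S,c(*q,(150,150))),.012).round(3))
for y in (-17,163): print(y,planner.inverse_kinematics([.51,-.10,.2],down(np.radians(y))))
R=down(np.radians(163))
bot.movep([.51,-.09,.22],R)
pose=(bot.read_tool_pos(),bot.read_orientation()); f=cams.grab_frame("wrist"); cv2.imwrite("pics/w1.png",f["frame"]); np.savez("w1.npz",p=pose[0],R=pose[1],K=f["K"],D=f["D"],hand_eye=f["hand_eye"])
print(pose,f["K"][0][0],bot.read_time_s())
for t in ["thermo","thermo_mid","thermo_nose","spot"]:
    print(t,[(np.round(d["centre"]).tolist(),round(d["confidence"],2)) for d in cams.find_in(f,t)])
E
```

```text
hammer [ 0.464 -0.053  0.012]
hammer [ 0.375 -0.016  0.012]
hammer [ 0.41  -0.032  0.012]
hammer [ 0.345 -0.246  0.012]
-17 [-19.1572015   17.56342797 -13.63802417  58.79854786   0.
  87.8427985 ]
163 [-19.1572015   17.56342797 -13.63802417  58.79854786   0.
 -92.1572015 ]
(array([ 0.51005285, -0.08955549,  0.22001516]), array([[-2.92080185e-01, -9.56393834e-01,  2.38682538e-05],
       [-9.56393830e-01,  2.92080186e-01,  8.90218203e-05],
       [-9.21113640e-05,  3.17405908e-06, -9.99999996e-01]])) 307.71965289651115 3.6083
thermo [([413.0, 284.0], 0.89), ([164.0, 168.0], 0.86), ([271.0, 180.0], 0.66), ([266.0, 356.0], 0.44)]
thermo_mid [([272.0, 178.0], 0.84), ([418.0, 279.0], 0.77), ([164.0, 168.0], 0.65)]
thermo_nose [([165.0, 167.0], 0.98), ([417.0, 283.0], 0.78)]
spot [([264.0, 357.0], 0.72), ([441.0, 404.0], 0.21)]
```

View pics/w1.png

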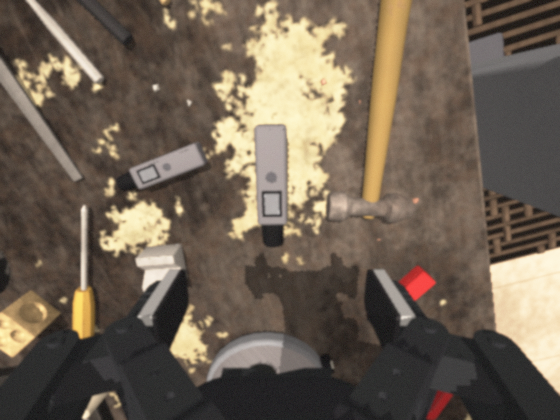

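The picture shows the large grey thermo with its nose tip at (273,244), body front at (273,222) and tail at (270,125). The smaller grey stick is at (165,168), the hammer head at (345,206), and the pot at the bottom. The choice holds: it is the larger one in grey.

```bash
python3 - <<'E'
import cv2
a=cv2.imread("pics/w1.png")[110:255,220:330]; cv2.imwrite("pics/w1c.png",cv2.resize(a,None,fx=4,fy=4,interpolation=cv2.INTER_CUBIC))
E
```

```text
(no output)
```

View pics/w1c.png

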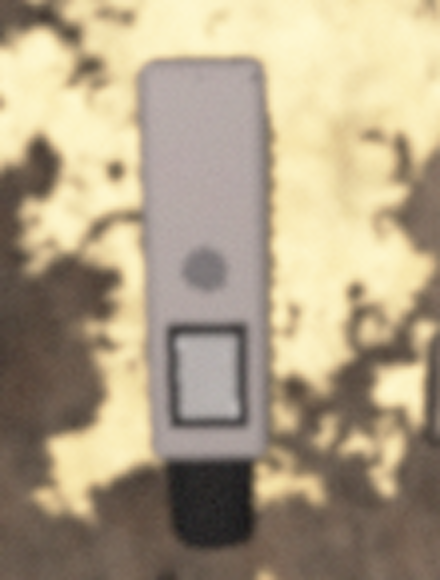

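The close crop shows the thermo's top face with tail corners at (140,62) and (263,62), front corners at (155,458) and (267,458), and the nose tip at (212,546).

```bash
python3 - <<'E'
from h import *
w=np.load("w1.npz"); f={k:w[k] for k in("K","D","hand_eye")}; pose=(w["p"],w["R"])
c=lambda u,v:((u+.5)/4-.5+220,(v+.5)/4-.5+110)
tl,tr,fl,fr=[atz(ray(f,c(*q),pose),.03) for q in((140,60),(263,60),(155,458),(267,458))]
n=atz(ray(f,c(212,546),pose),.015)
t=(tl+tr)/2;b=(fl+fr)/2;d=b-t;L=np.linalg.norm(d);print("len",L,"w",np.linalg.norm(tl-tr),np.linalg.norm(fl-fr),"heading",np.degrees(np.arctan2(d[1],d[0])))
u=d/L;print("mid",(t+b)/2+u*.005,"from nose",n-.079*u, "nose head",np.degrees(np.arctan2(*(n-t)[1::-1])))
print("spot px", proj(f,[.5903,.1085,.0778],pose))
E
```

```text
len 0.10825511321872595 w 0.031302889131787526 0.03159477689289727 heading 74.11201351214099
mid [ 0.51248014 -0.09697731  0.03      ] from nose [ 0.51422937 -0.09306026  0.015     ] nose head 73.86649971228421
spot px [[259.13885835 376.78121538]]
```

```bash
python3 - <<'E'
from h import *
R=down(np.radians(187))
bot.movep([.60,.13,.33],R)
pose=(bot.read_tool_pos(),bot.read_orientation()); f=cams.grab_frame("wrist"); cv2.imwrite("pics/w2.png",f["frame"]); np.savez("w2.npz",p=pose[0],R=pose[1],K=f["K"],D=f["D"],hand_eye=f["hand_eye"])
ax=np.array([.6077,.187])
print("pred spot/handle/axis.14",proj(f,[[.5903,.1085,.0778],[.563,.1815,.183],[*ax,.14]],pose).round(1),bot.read_time_s())
for t in ["lid_handle","spot"]:
    print(t,[(np.round(d["centre"],1).tolist(),round(d["confidence"],2)) for d in cams.find_in(f,t)])
a=f["frame"][120:400,180:390]; cv2.imwrite("pics/w2c.png",cv2.resize(a,None,fx=2,fy=2,interpolation=cv2.INTER_CUBIC))
E
```

```text
pred spot/handle/axis.14 [[284.8 160.4]
 [305.3 252.2]
 [262.3 235.6]] 4.8833
lid_handle [([263.7, 229.2], 0.89)]
spot [([256.9, 225.2], 0.82)]
```

View pics/w2c.png

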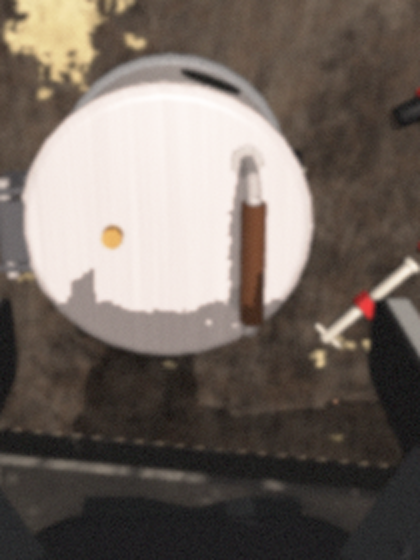

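The view shows the disc at crop (211,81) and the handle sleeve from (254,204) to (251,325). Both match the predicted pixels to within 1 px. I now fit the lid circle to pin the axis.

```bash
python3 - <<'E'
from h import *
from scipy.optimize import least_squares
w=np.load("w2.npz"); f={k:w[k] for k in("K","D","hand_eye")}; pose=(w["p"],w["R"])
c=lambda u,v:((u+.5)/2-.5+180,(v+.5)/2-.5+120)
P=np.array([atz(ray(f,c(*q),pose),.139)[:2] for q in((24,225),(312,235),(150,83),(170,355),(60,130),(285,150),(75,320),(270,310))])
r=least_squares(lambda s:np.hypot(*(P-s[:2]).T)-s[2],[.6,.187,.08]);print("lid",r.x,r.fun.round(4))
A,B=[atz(ray(f,c(*q),pose),.183) for q in((254,203),(251,326))];print(A,B,"mid",(A+B)/2,"len",np.linalg.norm(A-B),"bar back heading",np.degrees(np.arctan2(-(B-A)[0],(B-A)[1])))
s=ray(f,c(211,81),pose);print("spot at z",atz(s,.078))
b=np.array([.5903,.1085])
n=b-r.x[:2];print("normal",np.degrees(np.arctan2(n[1],n[0])),np.hypot(*n))
E
```

```text
lid [0.60690205 0.18559302 0.08190076] [-0.0005  0.0013  0.0018  0.0017 -0.0006 -0.0017 -0.0005 -0.0015]
[0.56660804 0.1484854  0.183     ] [0.55775684 0.21627904 0.183     ] mid [0.56218244 0.18238222 0.183     ] len 0.06836901659533569 bar back heading 7.438515719744031
spot at z [0.58976381 0.10818839 0.078     ]
normal -102.15309438690066 0.07886039715829621
```

```bash
python3 - <<'E'
from h import *
R=down(np.radians(164)); m=[.513,-.0955]
bot.movep([*m,.2],R)
effector.gripper_to(.062)
bot.move_linear([*m,.05],.2); bot.move_linear([*m,.011],.06)
print("F",np.round(bot.read_contact_force(),1),bot.read_tool_pos().round(4),bot.read_time_s())
effector.gripper_to(.025)
print("open",bot.read_opening(),bot.read_grip_force(),np.round(bot.read_contact_force(),1))
bot.move_linear([*m,.074],.1)
R2=down(np.radians(167.8)); g=np.array([.590,.1083])+.159*np.array([-.211,-.977])
try: bot.move_linear([*g,.067],.06,orientation=R2)
except bot.MotionError as e: print(e)
bot.dwell(.3)
p=bot.read_tool_pos();print(p,bot.read_orientation()[:,1],bot.read_time_s(),bot.read_opening())
np.save("aim.npy",g)
for n in("side","scene"):
    f=cams.grab_frame(n);cv2.imwrite(f"pics/aim_{n}.png",f["frame"])
f=cams.grab_frame("side")
print("pred nose,spot",proj(f,[[*(g+.079*np.array([.211,.977])),.074],[.590,.1083,.078]]))
a=f["frame"][150:270,210:370]; cv2.imwrite("pics/aimc.png",cv2.resize(a,None,fx=4,fy=4,interpolation=cv2.INTER_CUBIC))
E
```

```text
F [-0.4  0.1  0.3] [ 0.5131 -0.0955  0.011 ] 8.1167
open 0.03267778478790788 60.38627028465271 [-0.8  0.7  5.7]
[ 0.55642089 -0.0471914   0.06707248] [-9.77367251e-01  2.11549633e-01 -9.32122782e-05] 10.8083 0.03304962525447539
pred nose,spot [[279.37410661 217.55507459]
 [269.67563344 201.51277798]]
```

View pics/aimc.png

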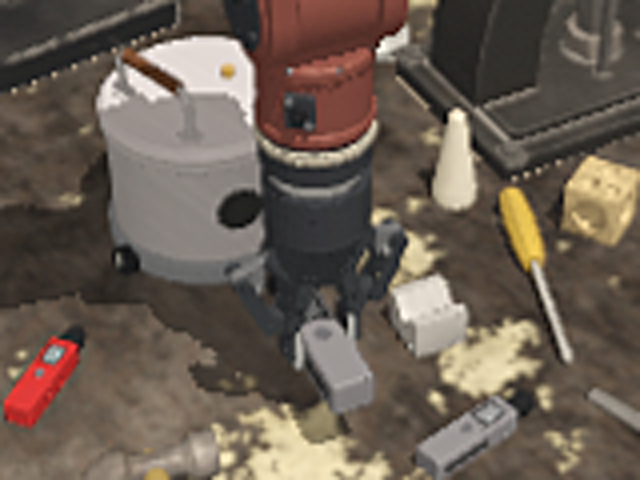

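The thermo is held and the disc is at crop (240,209). The grip is 7 mm above mid-body, so TCP z must be 0.074 for the line of sight to sit at 78 mm. I raise it and overlay the predicted body.

```bash
python3 - <<'E'
from h import *
g=np.load("aim.npy")
bot.move_linear([*g,.074],.05); bot.dwell(.2)
u=np.array([.211,.977,0]);u/=np.linalg.norm(u);l=np.array([-u[1],u[0],0]);m=np.array([*g,.078])
out=[]
for n,o in(("side",(260,200)),("scene",(250,185))):
    f=cams.grab_frame(n)
    C=[m+a*u+b*l+np.array([0,0,c]) for a in(-.06,.05) for b in(-.017,.017) for c in(-.015,.015)]+[m+.079*u,m+.159*u]
    q=proj(f,C); a=f["frame"][o[1]:o[1]+75,o[0]:o[0]+100]; a=cv2.resize(a,None,fx=4,fy=4,interpolation=cv2.INTER_CUBIC)
    for i,x in enumerate(q): cv2.circle(a,tuple(int(v) for v in np.round((x-o+.5)*4-.5)),2,(0,255,0) if i<8 else (255,0,255),-1)
    out.append(a)
cv2.imwrite("pics/ov.png",np.hstack(out));print(bot.read_time_s(),bot.read_tool_pos())
E
```

```text
11.55 [ 0.55633835 -0.04703924  0.07388503]
```

View pics/ov.png

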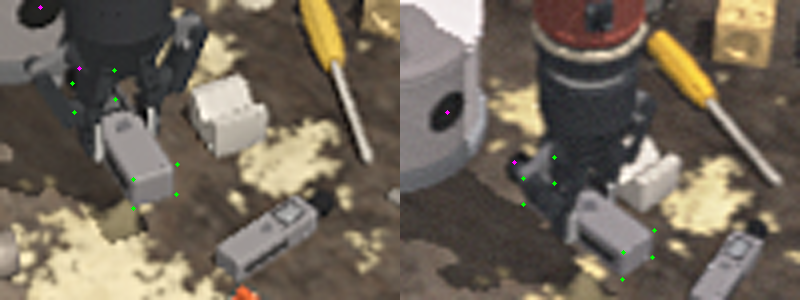

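The overlay fits: the disc centre lands on the disc, and the body looks about 2–3 mm ahead of prediction. I back off 2.5 mm, hold, lay it down where it lay, and retreat.

```bash
python3 - <<'E'
from h import *
g=np.load("aim.npy")-.0025*np.array([.211,.977])
bot.move_linear([*g,.074],.03); bot.dwell(3.0)
R=down(np.radians(164)); m=[.513,-.0955]
bot.move_linear([*m,.06],.08,orientation=R)
bot.move_linear([*m,.013],.06)
bot.move_linear([*m,.0112],.02)
print("F",np.round(bot.read_contact_force(),1),bot.read_tool_pos().round(4))
effector.gripper_to(.062)
print(bot.read_time_s())
bot.move_linear([*m,.06],.1); bot.move_linear([*m,.24],.25)
f=cams.grab_frame("wrist"); cv2.imwrite("pics/w3.png",f["frame"])
# over the handle
a=np.radians(7.4); h=np.array([.5625,.182])
bot.movep([*h,.26],down(a+np.pi))
print(bot.read_time_s(),bot.read_joint_pos().round(1),np.round(bot.read_contact_force(),1))
S=cams.grab_frame("scene"); cv2.imwrite("pics/sc3.png",S["frame"])
a=cv2.resize(f["frame"][90:270,150:420],None,fx=1.5,fy=1.5); b=cv2.resize(S["frame"][150:285,205:350],(0,0),fx=2,fy=2); cv2.imwrite("pics/chk.png",np.hstack([a,b]))
E
```

```text
F [ 0.8 -0.3  1.5] [ 0.5135 -0.0957  0.0116]
17.3333
19.9833 [ 10.8  23.5   4.2  70.8  -0.  -86.6] [-1.   0.4 -0.4]
```

View pics/chk.png

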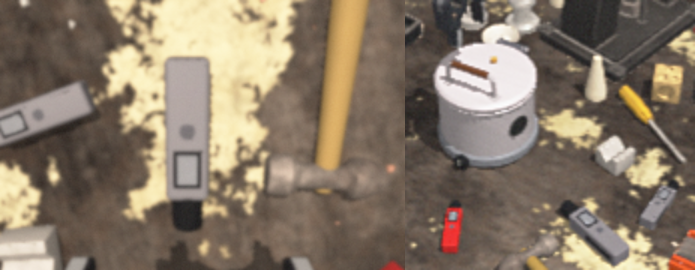

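The thermo lies flat where it was and its neighbours are unmoved. The arm does not seem to be over the pot yet, so I check that.

```bash
python3 - <<'E'
from h import *
print(bot.read_time_s(),bot.read_tool_pos(),bot.read_orientation().round(3),bot.read_joint_pos().round(2))
bot.dwell(.3)
print(bot.read_time_s(),bot.read_tool_pos(),bot.read_joint_pos().round(2),bot.read_joint_vel().round(2),bot.read_opening())
E
```

```text
20.0333 [0.56255183 0.18060364 0.2597167 ] [[ 0.127 -0.992 -0.001]
 [-0.992 -0.127 -0.001]
 [ 0.     0.001 -1.   ]] [ 1.072e+01  2.346e+01  4.230e+00  7.081e+01 -2.000e-02 -8.656e+01]
20.3333 [0.56265072 0.18125382 0.26009716] [ 10.77  23.44   4.27  70.82  -0.   -86.55] [0.36 0.09 0.17 0.14 0.08 0.02] 0.06204646604698276
```

```bash
python3 - <<'E'
from h import *
from scipy.spatial.transform import Rotation as Rn
a=np.radians(7.4); h=np.array([.5625,.182]); R0=down(a+np.pi)
bot.move_linear([*h,.172],.08,orientation=R0); bot.dwell(.2)
print("F",np.round(bot.read_contact_force(),1),bot.read_tool_pos().round(4))
effector.gripper_to(.005); bot.dwell(.2)
print("closed",bot.read_opening(),bot.read_grip_force(),np.round(bot.read_contact_force(),1),bot.read_tool_pos().round(4))
if not .010<bot.read_opening()<.016: raise SystemExit("no grip")
b=np.array([np.cos(a),np.sin(a),0]); yl=np.array([-b[1],b[0],0])
p0=np.array([*h,.172]); hinge=np.array([*h,0])+.137*b+np.array([0,0,.133])
np.savez("lid.npz",hinge=hinge,p0=p0,R0=R0,yl=yl)
for th in np.arange(.015,.125,.015):
    r=Rn.from_rotvec(yl*th).as_matrix()
    bot.move_linear(hinge+r@(p0-hinge),.015,orientation=r@R0)
    p=bot.read_tool_pos(); print(round(th,3),"F",np.round(bot.read_contact_force(),1),"z err",(p-hinge-r@(p0-hinge)).round(4),round(bot.read_opening(),4))
    if np.linalg.norm(bot.read_contact_force())>60: break
print(bot.read_time_s())
E
```

```text
F [ 1.  -0.2  0.3] [0.5627 0.1821 0.1724]
closed 0.010824954086931468 58.40070605278015 [ 1.  -0.6  2.1] [0.5627 0.182  0.1722]
0.015 F [  5.4   1.7 -13.3] z err [-0.0005 -0.0001 -0.0015] 0.0106
0.03 F [ 3.7  0.4 -9.7] z err [-0.0001  0.     -0.0005] 0.0106
0.045 F [ 3.1  1.1 -4.3] z err [0.0003 0.     0.0005] 0.0111
0.06 F [2.9 0.1 1.3] z err [0.0004 0.     0.0007] 0.0111
0.075 F [3.  0.7 5.4] z err [0.0005 0.0001 0.0007] 0.0105
0.09 F [ 2.9 -0.1  6.7] z err [0.0005 0.0001 0.0006] 0.0108
0.105 F [ 3.2  1.2 -3.4] z err [-0.0002 -0.     -0.0007] 0.0111
0.12 F [ 4.5  1.3 -4.7] z err [-0.0002  0.     -0.0005] 0.0111
24.8333
```

```bash
python3 - <<'E'
from h import *
from scipy.spatial.transform import Rotation as Rn
d=np.load("lid.npz"); hinge,p0,R0,yl=[d[k] for k in("hinge","p0","R0","yl")]
for th in (.14,.158,.171):
    r=Rn.from_rotvec(yl*th).as_matrix()
    bot.move_linear(hinge+r@(p0-hinge),.02,orientation=r@R0)
bot.dwell(.3)
p=bot.read_tool_pos(); print("F",np.round(bot.read_contact_force(),1),"err",(p-hinge-r@(p0-hinge)).round(4),bot.read_opening(),bot.read_time_s())
# predicted lid rim (underside of rim 0.133.. top 0.1415) for angles 0.15/0.17/0.19 and bar post tops
b=np.cross(yl,[0,0,1.])
out=[]
for n,o in(("side",(220,140)),("scene",(200,145))):
    f=cams.grab_frame(n); a=cv2.resize(f["frame"][o[1]:o[1]+100,o[0]:o[0]+66+34],None,fx=4,fy=4,interpolation=cv2.INTER_CUBIC)
    for th,col in((.15,(0,0,255)),(.17,(0,255,0)),(.19,(255,0,0))):
        r=Rn.from_rotvec(yl*th).as_matrix()
        loc=[-.137*b+s*.042*yl+np.array([0,0,.05]) for s in(-1,1)]+[(-.092-.084*np.cos(t))*b+.084*np.sin(t)*yl+np.array([0,0,.0085]) for t in np.arange(-1.2,1.3,.3)]
        for x in proj(f,[hinge+r@v for v in loc]): cv2.circle(a,tuple(int(v) for v in np.round((x-o+.5)*4-.5)),1,col,-1)
    out.append(a)
cv2.imwrite("pics/lid.png",np.hstack(out))
E
```

```text
F [ 4.5  1.8 -6.8] err [-0.      0.     -0.0001] 0.011391312516065524 25.95
```

View pics/lid.png

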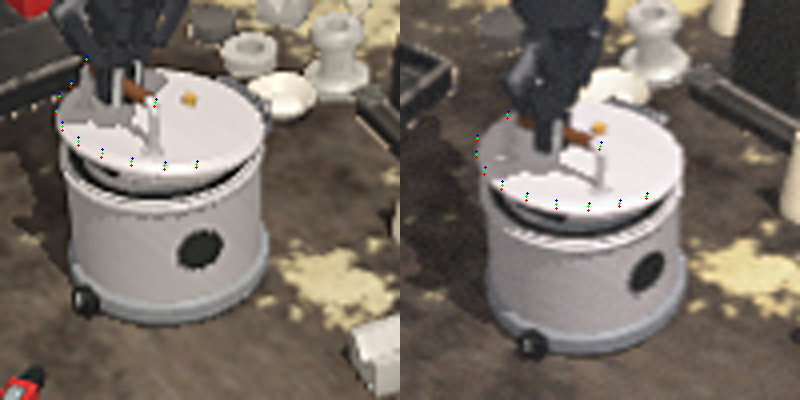

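The picture shows the lid ajar with the handle still gripped. The rim and post top (155,100) lie on the 0.17 rad prediction, a gap of about 30 mm. I hand the job in.

```bash
python3 - <<'E'
from h import *
bot.dwell(.3); print(bot.read_opening(),bot.read_time_s()); print(workorder.job_done())
E
```

```text
0.010573708613871233 26.35
the job is handed in; nothing more can be done
None
```

I aimed the thermometer square at the disc from about 8 cm for 3 s and laid it back flat. I then broke the lid free and handed the job in at 26 s, with the lid held by its handle at a gap of about 3 cm.

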